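Tip the chassis panels flat onto their taped fields

ROBOT

A 6-joint arm with a two-finger parallel gripper is mounted at the origin on the work surface. World frame = base frame: x ahead of the robot, y to its left, z up, the work surface at z = 0. Lengths are in m, angles in rad, forces in N, time in s.
With the tool pointing down it reaches from about 0.3 to 0.75 m from the base axis. Payload 8.5 kg.
Tool frame: the origin (TCP) lies on the centre line of the jaws, within the pads' length; the fingertips stand 17 mm ahead of it and the grasp point (between the pads) lies 2 mm behind it; z points along the fingers, y is the line along which they close (so a half turn about z gives the same grasp; the last joint's range is limited). The gripper opens to 88 mm and grips with 3 to 60 N. Pads are 18 mm wide; open, the fingers measure 123 mm over their backs; the gripper's body (75 mm by 187 mm) begins 45 mm behind the grasp point.
Start: joints at [1.087, 0.381, 1.297, -0, 1.464, -0.215], TCP at [0.146, 0.53, 0.256] pointing down, gripper open.
Joint ranges: [-3.11, 3.11], [-0.89, 2.33], [0.22, 2.48], [-1.42, 4.56], [0.17, 2.85], [-2.88, 2.88]. Speed limits (rad/s): [2.39, 2.39, 3.14, 3.14, 3.14, 3.14].

INTERFACE

Orientations are given as a 3x3 rotation matrix whose columns are the frame's x, y, z axes.
In Python, from station import observe, eyes, order gives the robot as it stands.
- The arm moves only by the tool send_rows, never from a script. Its argument "rows" is a list of rows, each an object of numbers: "dx", "dy", "dz": the shift along the tool's x, y, z in mm; "wx", "wy", "wz": the turn, a rotation vector about the tool's x, y, z in degrees; "claw": the opening, from -1 (shut) to 1 (fully open). In form: [{"dx": .., "dy": .., "dz": .., "wx": .., "wy": .., "wz": .., "claw": ..}, ...]. A call has exactly 8 rows; each row is the pose to reach, as a shift and turn from the pose commanded when the call began, along the tool's axes at that moment; what a row does not reach only later rows make up. A row lasts 1/10 s, in which the tool goes at most 50 mm and 8.59 degrees, less where a joint would pass 70% of its speed; a pose out of reach is approached as far as the arm can. A call with a gripper value outside its range is refused whole. The fingers move at their own pace and stop on an object; the grip force is fixed at half the most. Time passes only in rows, so rows that repeat a pose let the fingers close, or fill a call up. It gives the time, the measured TCP pose, the force, the opening and the grip force at its end, in the units of the state.
- observe(): the state, without advancing time (a new reading comes with each control period).
- eyes.read_camera(name): name is "scene" or "side" or "wrist"; returns (picture, depth): 420x560x3 uint8, red, green, blue; 420x560 float32, m along the optical axis (not along the pixel's ray), 0 where there is no reading.
- eyes.calibration(name): a dict with "fx", "fy", "cx", "cy" (pixels), "R" (3x3) and "t" (3): a world point X has camera coordinates R X + t. Camera axes: x right, y down, z forward; pixel columns grow to the right and rows downward; lengths in m; the calibration is good to about 2 mm. The wrist camera is an equidistant fisheye: a pixel r from the principal point sees the ray r / f radians off the axis. A picture is of the moment at which its call begins: read the wrist's pose just before it. calibration takes no time and is no camera call; for the wrist camera it gives the pose at the moment of the call.
- order.finish_job(): hands the job in; it is judged then, once.
Trained networks look in the newest picture that a camera, given by its name, has taken for a name from the list of things; names that differ only in an ending like _2 or _b are one class to them, and where a whole thing is asked for, a point or a joint stands for the part that bears it (a point fixed in the world has none). Each returns a list of dicts, best first, with "conf" (0 to 1); they miss things now and then, are a little off and sometimes report something else, mostly with a low value. They report only what shows in the picture. A call takes as long as a camera call. They do not tell look-alikes from the thing itself.
- eyes.recognise(camera, name): "box" ([left, top, width, height] in pixels, round what is visible of it).
- eyes.pinpoint(camera, name): "pixel" ([column, row] in pixels: a listed point, or the origin of a listed thing).
The state is a dict: "clock": time; "q": joint angles; "qd": joint speeds; "joint_efforts": joint torques, N m; "position": TCP position; "tool_rot": TCP orientation; "ft_force": force on the tool from outside, world axes, zero at the start; "torque": the same for the moment, N m; "finger_gap": opening from 0.0 (shut) to 1.0 (fully open); "grip_force": force on a finger pad.
Only numpy, scipy, OpenCV 4.12 (cv2) and the standard library are available. Lean on these libraries where they do the work, as an engineer would, in place of code of your own. Each camera call takes 0.05 s, during which the arm holds its last target. There are 200 camera calls.

TASK

Lay the blue and the yellow panel down for assembly: push each one high on its back, on the side where its feet stick out, so that it tips over and comes to rest flat on its front face, wholly inside the taped rectangle of its own colour. Do it by pushing alone, without picking up or lifting a panel. Leave the grey tower standing and all the other things on the table where they are.

Things in the scene. Friction and masses are not known exactly. Their poses are not given: they have to be found in the camera images.
- blue_panel: Blue perforated panel, loose, 0.25 kg, standing: 150 mm tall (z up), 110 wide (y), 12 thick. Origin: middle of the front face's lower edge; x points out of the front; panel fills x -12..0, y -55..55, z 0..150 mm. Two black feet (y +-40, 16 wide, 20 high) stick out behind, x -12..-52; bare back above. Pushed high on the back (under 2 N) it pivots on the front lower edge, balances at 13 degrees, falls on its front.
- blue_panel_foot_l (a point): Front face of the blue panel, lower corner on its +y side.
- blue_panel_foot_r (a point): Front face of the blue panel, lower corner on its -y side.
- blue_panel_top_l (a point): Front face of the blue panel, upper corner on its +y side.
- blue_panel_top_r (a point): Front face of the blue panel, upper corner on its -y side.
- blue_mat: Fixed grey board, 260 (x) by 190 (y) by 3 mm, with a rectangle of 8 mm blue tape: the blue field. Origin: centre of the underside. Tape's outer edges at x -75 and +115, y +-75 mm. The blue panel starts standing at the -x end, its front lower edge 10 to 25 mm inside the tape's outer edge, feet behind, front looking along +x (within 5 degrees).
- yellow_panel: Yellow perforated panel, loose, 0.25 kg, standing: 150 mm tall (z up), 110 wide (y), 12 thick. Origin: middle of the front face's lower edge; x points out of the front; panel fills x -12..0, y -55..55, z 0..150 mm. Two black feet (y +-40, 16 wide, 20 high) stick out behind, x -12..-52; bare back above. Pushed high on the back (under 2 N) it pivots on the front lower edge, balances at 13 degrees, falls on its front.
- yellow_panel_foot_l (a point): Front face of the yellow panel, lower corner on its +y side.
- yellow_panel_foot_r (a point): Front face of the yellow panel, lower corner on its -y side.
- yellow_panel_top_l (a point): Front face of the yellow panel, upper corner on its +y side.
- yellow_panel_top_r (a point): Front face of the yellow panel, upper corner on its -y side.
- yellow_mat: Fixed grey board, 260 (x) by 190 (y) by 3 mm, with a rectangle of 8 mm yellow tape: the yellow field. Origin: centre of the underside. Tape's outer edges at x -75 and +115, y +-75 mm. The yellow panel starts standing at the -x end, its front lower edge 10 to 25 mm inside the tape's outer edge, feet behind, front looking along +x (within 5 degrees).
- tower: Grey tower of beams, loose, 0.3 kg, 60 by 60 mm, 150 mm tall, standing on the table in one of the three places; to be left alone. Origin: centre of its underside, z up.
- gamepad: Grey game controller, loose, about 100 by 145 mm, 49 mm high. Leave alone. Origin: on its underside, near the middle.
- tape_roll: Roll of blue tape lying flat, loose, 90 mm across, 25 mm high. Leave alone. Origin: on its underside, near the middle.
- battery: Grey battery pack with a green catch, loose, 85 by 42 mm, 34 mm high. Leave alone. Origin: on its underside, near the middle.
- motor: White and grey motor block, loose, 75 by 30 mm, 36 mm high. Leave alone. Origin: on its underside, near the middle.
- marker: Blue marker pen with a white cap, loose, 140 mm long, 14 mm high. Leave alone. Origin: on its underside, near the middle.
Mind the look-alikes: they are no part of the job. What is shaped like the yellow_panel but pink is not meant.

How it is judged:
At the end, for the whole second after the job is handed in: Both panels lie at rest front face down (within 8 degrees), front edge under 12 mm high, all four front-face corners inside the outer edges of the tape of their own colour; the tower is upright (0.1 rad), and it and the other loose things are within 20 mm of their start (angle between each of blue_panel, yellow_panel's own x axis and vertical above 3 rad and height (world z) of each of blue_panel, yellow_panel below 0.012 m and linear speed of each of blue_panel, yellow_panel below 0.02 m/s and x of blue_panel_foot_l in the frame of blue_mat between -0.075 and 0.115 m and y of blue_panel_foot_l in the frame of blue_mat between -0.075 and 0.075 m and x of blue_panel_foot_r in the frame of blue_mat between -0.075 and 0.115 m and y of blue_panel_foot_r in the frame of blue_mat between -0.075 and 0.075 m and x of blue_panel_top_l in the frame of blue_mat between -0.075 and 0.115 m and y of blue_panel_top_l in the frame of blue_mat between -0.075 and 0.075 m and x of blue_panel_top_r in the frame of blue_mat between -0.075 and 0.115 m and y of blue_panel_top_r in the frame of blue_mat between -0.075 and 0.075 m and x of yellow_panel_foot_l in the frame of yellow_mat between -0.075 and 0.115 m and y of yellow_panel_foot_l in the frame of yellow_mat between -0.075 and 0.075 m and x of yellow_panel_foot_r in the frame of yellow_mat between -0.075 and 0.115 m and y of yellow_panel_foot_r in the frame of yellow_mat between -0.075 and 0.075 m and x of yellow_panel_top_l in the frame of yellow_mat between -0.075 and 0.115 m and y of yellow_panel_top_l in the frame of yellow_mat between -0.075 and 0.075 m and x of yellow_panel_top_r in the frame of yellow_mat between -0.075 and 0.115 m and y of yellow_panel_top_r in the frame of yellow_mat between -0.075 and 0.075 m and angle between tower's own z axis and vertical below 0.1 rad and distance of each of tower, gamepad, tape_roll, battery, motor, marker from where it was at the start of the episode below 0.02 m); the robot touches nothing.
It fails at once if the blue panel is lifted: its lower front edge rises more than 25 mm above the table (height (world z) of blue_panel above 0.025 m).
It fails at once if the yellow panel is lifted: its lower front edge rises more than 25 mm above the table (height (world z) of yellow_panel above 0.025 m).
It fails at once if the tower or another loose bystander is shifted by more than 20 mm (distance of any of tower, gamepad, tape_roll, battery, motor, marker from where it was at the start of the episode above 0.02 m).
It fails at once if the tower tips (angle between tower's own z axis and vertical above 0.3 rad).
It also fails if it takes over 42 s, if anything falls off the work surface, if the arm or the gripper's body presses on something with over 40 N, if the wrist force passes 120 N, or if a joint passes its speed limit or range.

## Working session

There is one attempt and no reset: what is moved stays moved. The work goes in short steps, Python scripts to look and compute and a tool call to move; the robot and the scene stay as the last step left them, time stands still between calls to the robot, and variables do not carry over. Pictures are saved under pics/ and viewed, at most 10 in all, crops included, and the job is handed in when it is done.

Besides the shell and the picture viewer there is one more tool, called after ">>>" by a JSON object that holds its "op" and its "data". send_rows: Moves the arm, as the interface text tells. Its arguments: {"type":"object","properties":{"rows":{"type":"array"}},"required":["rows"]}

```bash
mkdir -p pics; cat > h.py <<'E'
import numpy as np, cv2
from station import observe, eyes, order
def world(cam, d, px):
    c=eyes.calibration(cam); u,v=px
    return np.array(c['R']).T@(np.array([(u-c['cx'])/c['fx']*d,(v-c['cy'])/c['fy']*d,d])-np.array(c['t']))
def cloud(cam,depth):
    c=eyes.calibration(cam); v,u=np.mgrid[:420,:560]
    P=np.stack([(u-c['cx'])/c['fx']*depth,(v-c['cy'])/c['fy']*depth,depth],-1)
    return (P-np.array(c['t']))@np.array(c['R'])
E
python3 - <<'E'
from h import *
ims=[]
for cam in ('scene','side'):
    p,d=eyes.read_camera(cam); np.savez('first_'+cam,p=p,d=d); ims.append(p)
    W=cloud(cam,d)
    print(cam, np.array(eyes.calibration(cam)['R']).T[:,2].round(2), 'cam at',(-np.array(eyes.calibration(cam)['R']).T@eyes.calibration(cam)['t']).round(2))
    for n in ['blue_panel','yellow_panel','blue_mat','yellow_mat','tower','gamepad','tape_roll','battery','motor','marker']:
        for r in eyes.recognise(cam,n)[:2]:
            b=np.array(r['box']).round().astype(int); u,v=b[0]+b[2]//2,b[1]+b[3]//2
            print(n,round(r['conf'],2),b.tolist(),W[min(v,419),min(u,559)].round(3))
    cv2.imwrite(f'pics/{cam}1.png',p[...,::-1])
E
```

```text
scene [-0.45 -0.65 -0.61] cam at [1.29 1.09 1.14]
blue_panel 0.9 [236, 140, 24, 53] [ 0.43  -0.265  0.113]
yellow_panel 0.9 [399, 235, 48, 50] [0.246 0.386 0.071]
blue_mat 0.7 [188, 170, 84, 45] [ 0.484 -0.304  0.001]
yellow_mat 0.86 [223, 217, 95, 58] [0.534 0.023 0.003]
tower 0.7 [341, 246, 26, 55] [0.396 0.265 0.004]
gamepad 0.77 [213, 286, 57, 46] [0.765 0.218 0.03 ]
tape_roll 0.93 [158, 215, 28, 27] [ 0.749 -0.237 -0.001]
battery 0.76 [282, 322, 35, 35] [0.694 0.385 0.025]
battery 0.68 [340, 250, 29, 53] [0.402 0.273 0.001]
motor 0.75 [154, 188, 16, 17] [ 0.71  -0.388  0.023]
marker 0.69 [173, 259, 42, 18] [ 0.785 -0.015  0.011]
marker 0.36 [152, 188, 16, 14] [ 0.715 -0.39   0.028]
side [ 0.27  0.7  -0.66] cam at [ 0.21 -0.76  0.82]
blue_panel 0.91 [273, 285, 36, 85] [ 0.417 -0.291  0.037]
yellow_panel 0.89 [134, 142, 44, 51] [0.232 0.379 0.071]
yellow_panel 0.72 [241, 192, 33, 73] [0.441 0.01  0.06 ]
blue_mat 0.68 [259, 289, 135, 103] [ 0.485 -0.33   0.003]
yellow_mat 0.91 [232, 204, 110, 74] [ 0.518 -0.015  0.006]
tower 0.69 [217, 136, 27, 51] [0.481 0.429 0.   ]
tower 0.2 [417, 320, 25, 37] [ 0.683 -0.421  0.034]
gamepad 0.84 [306, 156, 52, 36] [0.755 0.188 0.035]
tape_roll 0.89 [382, 254, 42, 34] [ 0.761 -0.219 -0.001]
tape_roll 0.69 [272, 281, 40, 89] [ 0.416 -0.297  0.053]
battery 0.62 [275, 146, 27, 17] [0.671 0.359 0.027]
motor 0.84 [417, 318, 24, 38] [ 0.684 -0.42   0.035]
marker 0.66 [349, 216, 48, 8] [ 0.784 -0.026  0.007]
marker 0.36 [238, 194, 35, 74] [0.439 0.024 0.038]
```

View pics/scene1.png

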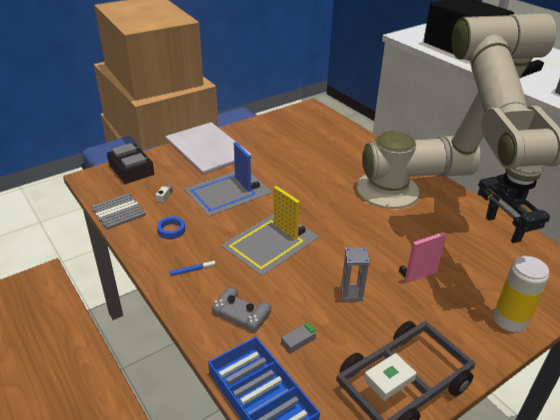

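```bash
python3 - <<'E'
from h import *
z=np.load('first_side.npz'); c=z['p'][120:400,120:450,::-1]
cv2.imwrite('pics/side_crop.png',cv2.resize(c,None,fx=2.1,fy=2.1,interpolation=cv2.INTER_CUBIC))
for cam in ('scene','side'):
    z=np.load(f'first_{cam}.npz'); p,d=z['p'],z['d']; W=cloud(cam,d); hsv=cv2.cvtColor(p,cv2.COLOR_RGB2HSV)
    for col,lo,hi,cx,cy in (('blue',95,130,.5,-.31),('yellow',18,35,.52,0.01)):
        m=(hsv[...,0]>=lo)&(hsv[...,0]<=hi)&(hsv[...,1]>110)&(d>0)&(abs(W[...,0]-cx)<.18)&(abs(W[...,1]-cy)<.14)
        for nm,s in (('panel',m&(W[...,2]>.02)&(W[...,2]<.17)),('tape',m&(W[...,2]<.008)),('top',m&(W[...,2]>.13)&(W[...,2]<.17))):
            P=W[s]; 
            if len(P)<5: print(cam,col,nm,len(P)); continue
            r=cv2.minAreaRect((P[:,:2]*1000).astype(np.float32))
            print(cam,col,nm,len(P),'mean',P.mean(0).round(3),'rect mm',np.round(r[0],1),np.round(r[1],1),round(r[2],1),'z98',np.percentile(P[:,2],98).round(3))
            if nm=='tape': print(cv2.boxPoints(r).round(0).tolist())
    for n in ('blue_panel','yellow_panel'):
        eyes.read_camera(cam)
        for k in ('top_l','top_r','foot_l','foot_r'):
            for r in eyes.pinpoint(cam,n+'_'+k)[:2]:
                # intersect ray with known height plane
                c=eyes.calibration(cam);R=np.array(c['R']);o=-R.T@c['t'];u,v=r['pixel'];ray=R.T@[(u-c['cx'])/c['fx'],(v-c['cy'])/c['fy'],1]
                h=.153 if 'top' in k else .003
                print(cam,n,k,round(r['conf'],2),np.round(r['pixel']),(o+ray*(h-o[2])/ray[2]).round(3))
E
```

```text
scene blue panel 514 mean [ 0.427 -0.306  0.093] rect mm [ 423.5 -316.7] [ 44.5 115.4] 10.5 z98 0.153
scene blue tape 201 mean [ 0.525 -0.314  0.001] rect mm [ 503.6 -321.9] [165.6 195.2] 88.4 z98 0.007
[[404.0, -402.0], [599.0, -407.0], [604.0, -242.0], [408.0, -236.0]]
scene blue top 134 mean [ 0.425 -0.31   0.145] rect mm [ 423.  -319.3] [117.9  17.4] 84.7 z98 0.155
scene yellow panel 937 mean [ 0.454 -0.007  0.092] rect mm [443.5 -13.7] [ 38.7 120.1] 7.9 z98 0.153
scene yellow tape 355 mean [0.548 0.008 0.002] rect mm [517.9  -2.1] [229.8 158.2] 9.1 z98 0.007
[[392.0, 58.0], [417.0, -98.0], [644.0, -62.0], [619.0, 94.0]]
scene yellow top 224 mean [ 0.453 -0.008  0.144] rect mm [450.9 -12.5] [ 20.3 120.4] 5.9 z98 0.155
scene blue_panel top_l 0.91 [248. 155.] [ 0.425 -0.272  0.153]
scene blue_panel top_l 0.64 [233. 146.] [ 0.436 -0.351  0.153]
scene blue_panel top_r 0.91 [248. 155.] [ 0.425 -0.272  0.153]
scene blue_panel top_r 0.64 [233. 146.] [ 0.436 -0.351  0.153]
scene blue_panel foot_l 0.57 [248. 192.] [ 0.432 -0.268  0.003]
scene blue_panel foot_l 0.55 [235. 178.] [ 0.425 -0.
[... 1679 characters left out ...]
0.378  0.003]
side blue_panel foot_l 0.82 [290. 326.] [ 0.426 -0.267  0.003]
side blue_panel foot_r 0.93 [306. 370.] [ 0.415 -0.378  0.003]
side blue_panel foot_r 0.82 [290. 326.] [ 0.426 -0.267  0.003]
side yellow_panel top_l 0.88 [130. 143.] [0.176 0.408 0.153]
side yellow_panel top_l 0.82 [251. 194.] [0.44  0.042 0.153]
side yellow_panel top_r 0.88 [130. 143.] [0.176 0.408 0.153]
side yellow_panel top_r 0.82 [251. 194.] [0.44  0.042 0.153]
side yellow_panel foot_l 0.96 [143. 183.] [0.179 0.406 0.003]
side yellow_panel foot_l 0.87 [272. 259.] [ 0.457 -0.059  0.003]
side yellow_panel foot_r 0.96 [143. 183.] [0.179 0.406 0.003]
side yellow_panel foot_r 0.87 [272. 259.] [ 0.457 -0.059  0.003]
```

View pics/side_crop.png

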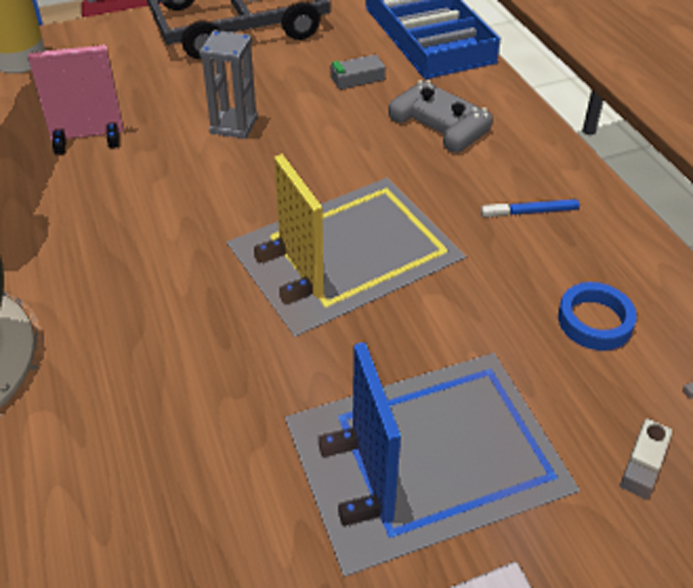

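```bash
cat > mats.py <<'E'
from h import *
from scipy.optimize import differential_evolution
def rect_img(p,cam,z,x0,y0,n=400):   # 1 mm per px; col = x, row = y
    c=eyes.calibration(cam); K=np.array([[c['fx'],0,c['cx']],[0,c['fy'],c['cy']],[0,0,1]])
    R=np.array(c['R']); H=K@np.stack([R[:,0],R[:,1],R[:,2]*z+c['t']],1)@np.array([[.001,0,x0],[0,.001,y0],[0,0,1]])
    return cv2.warpPerspective(p,np.linalg.inv(H),(n,n),flags=cv2.INTER_LINEAR)
def poly(c,x0,y0,x1,x2,y1,y2):
    X,Y,a=c; P=np.array([[x1,y1],[x2,y1],[x2,y2],[x1,y2]],float); s,k=np.sin(a),np.cos(a)
    return P@np.array([[k,s],[-s,k]])+[X-x0*1000,Y-y0*1000]
def fill(P): 
    m=np.zeros((400,400),np.uint8); cv2.fillPoly(m,[np.round(P*16).astype(int)],1,shift=4); return m
HUE={'blue':(95,130),'yellow':(18,35)}
def mask(p,col):
    h=cv2.cvtColor(p,cv2.COLOR_RGB2HSV); lo,hi=HUE[col]
    return ((h[...,0]>=lo)&(h[...,0]<=hi)&(h[...,1]>100)).astype(np.uint8)
def fit_mat(col,guess,cams=('scene','side'),pref='first_'):
    x0,y0=guess[0]/1000-.2,guess[1]/1000-.2; out=[]
    for cam in cams:
        z=np.load(f'{pref}{cam}.npz'); p=z['p']; W=cloud(cam,z['d'])
        m=mask(p,col)*255; m[(W[...,2]>.012)]=0
        r=cv2.GaussianBlur(rect_img(m,cam,.003,x0,y0),(0,0),2).astype(float)/255
        def f(v):
            t=fill(poly(v,x0,y0,-75,115,-75,75)).astype(float)-fill(poly(v,x0,y0,-67,107,-67,67))
            return -(r*t).sum()+ .5*(r*(1-t)).sum()
        s=differential_evolution(f,[(guess[0]-40,guess[0]+40),(guess[1]-40,guess[1]+40),(-.35,.35)],seed=1,maxiter=60,popsize=12,tol=1e-5)
        out.append(s.x)
    return out
E
python3 - <<'E'
from mats import *
for col,g in (('blue',(485,-316,0)),('yellow',(525,0,0))):
    M=fit_mat(col,g)
    for v in M: print(col,v[:2].round(1),np.degrees(v[2]).round(2))
E
```

```text
blue [ 485.9 -317.1] -1.32
blue [ 484.9 -315.1] -1.32
yellow [5.18e+02 4.00e-01] 10.28
yellow [516.1   2.4] 10.29
```

The yellow target is the panel standing on the yellow-taped mat at scene (286,215) / side (258,228). The pink look-alike is at scene (425,257) / side (156,165), off any mat, so it isn't meant. The blue panel is at scene (242,165) / side (290,325). The tape roll and marker are also blue but aren't panels. The crop shows both panels' black feet pointing toward −x, so I push along +x.

```bash
cat >> h.py <<'E'
def tool(*targets):
    s=observe(); p=np.array(s['position']); R=np.array(s['tool_rot'])
    for t in targets: print(t,'->',(R.T@(np.array(t)-p)*1000).round(0))
E
python3 - <<'E'
from h import *
s=observe(); print(s['clock'],np.round(s['position'],3),np.round(s['tool_rot'],3).tolist(),np.round(s['q'],3))
tool((.36,.2,.256),(.385,-.02,.256),(.385,-.02,.145))
E
```

```text
2.1 [0.146 0.53  0.256] [[-0.964, 0.266, 0.0], [0.266, 0.964, -0.0], [-0.0, -0.0, -1.0]] [ 1.087  0.381  1.297 -0.     1.464 -0.215]
(0.36, 0.2, 0.256) -> [-294. -262.   -0.]
(0.385, -0.02, 0.256) -> [-376. -467.   -0.]
(0.385, -0.02, 0.145) -> [-376. -467.  111.]
```

>>> {"op": "send_rows", "data": {"rows": [{"dx": -376, "dy": -467, "dz": 0, "wx": 0, "wy": 0, "wz": -22, "claw": -1}, {"dx": -376, "dy": -467, "dz": 0, "wx": 0, "wy": 0, "wz": -22, "claw": -1}, {"dx": -376, "dy": -467, "dz": 0, "wx": 0, "wy": 0, "wz": -22, "claw": -1}, {"dx": -376, "dy": -467, "dz": 0, "wx": 0, "wy": 0, "wz": -22, "claw": -1}, {"dx": -376, "dy": -467, "dz": 0, "wx": 0, "wy": 0, "wz": -22, "claw": -1}, {"dx": -376, "dy": -467, "dz": 0, "wx": 0, "wy": 0, "wz": -22, "claw": -1}, {"dx": -376, "dy": -467, "dz": 0, "wx": 0, "wy": 0, "wz": -22, "claw": -1}, {"dx": -376, "dy": -467, "dz": 0, "wx": 0, "wy": 0, "wz": -22, "claw": -1}]}}

```text
clock: 2.9
position: [0.3034, 0.1664, 0.2561]
tool_rot: [[-0.993, -0.115, 0.001], [-0.115, 0.993, 0.0], [-0.001, 0.0, -1.0]]
ft_force: [0.7, 0.1, 0.6]
finger_gap: 0.299
grip_force: 0.0
```

```bash
python3 - <<'E'
from h import *
s=observe(); print(s['clock'],np.round(s['position'],3),np.round(s['tool_rot'],3).tolist(),np.round(s['q'],3),s['finger_gap'])
tool((.385,-.019,.256),(.385,-.019,.145))
E
```

```text
2.9 [0.303 0.166 0.256] [[-0.993, -0.115, 0.001], [-0.115, 0.993, 0.0], [-0.001, 0.0, -1.0]] [ 0.155  0.011  1.783  0.     1.347 -1.531] 0.2993808005038536
(0.385, -0.019, 0.256) -> [ -60. -194.    0.]
(0.385, -0.019, 0.145) -> [ -60. -194.  111.]
```

>>> {"op": "send_rows", "data": {"rows": [{"dx": -60, "dy": -194, "dz": 0, "wx": 0, "wy": 0, "wz": 0, "claw": -1}, {"dx": -60, "dy": -194, "dz": 0, "wx": 0, "wy": 0, "wz": 0, "claw": -1}, {"dx": -60, "dy": -194, "dz": 0, "wx": 0, "wy": 0, "wz": 0, "claw": -1}, {"dx": -60, "dy": -194, "dz": 0, "wx": 0, "wy": 0, "wz": 0, "claw": -1}, {"dx": -60, "dy": -194, "dz": 20, "wx": 0, "wy": 0, "wz": 0, "claw": -1}, {"dx": -60, "dy": -194, "dz": 60, "wx": 0, "wy": 0, "wz": 0, "claw": -1}, {"dx": -60, "dy": -194, "dz": 100, "wx": 0, "wy": 0, "wz": 0, "claw": -1}, {"dx": -60, "dy": -194, "dz": 111, "wx": 0, "wy": 0, "wz": 0, "claw": -1}]}}

```text
clock: 3.7
position: [0.3835, -0.0173, 0.142]
tool_rot: [[-0.993, -0.114, -0.005], [-0.114, 0.993, 0.002], [0.005, 0.002, -1.0]]
ft_force: [0.2, 1.0, -0.3]
finger_gap: 0.003
grip_force: 0.0
```

```bash
python3 - <<'E'
from h import *
p,d=eyes.read_camera('side'); cv2.imwrite('pics/side2.png',cv2.resize(p[120:400,150:450,::-1],None,fx=2,fy=2))
s=observe(); print(s['clock'],np.round(s['position'],4),np.round(s['tool_rot'],3).tolist(),s['finger_gap'],s['ft_force'])
E
```

```text
3.75 [ 0.3837 -0.0173  0.142 ] [[-0.993, -0.114, -0.005], [-0.114, 0.993, 0.002], [0.005, 0.003, -1.0]] 0.004722253505089185 [-0.91550316  0.52855593 -1.06996088]
```

View pics/side2.png

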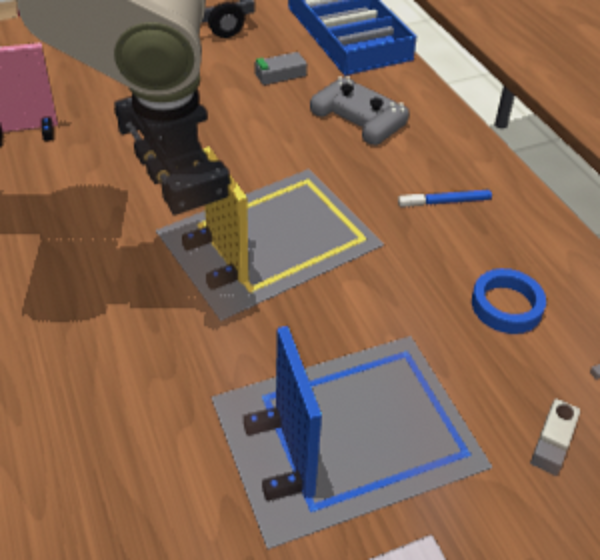

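Picture 2 shows the shut gripper at (195,185), hovering just behind the yellow panel at (228,215), with both panels still upright. I push slowly next.

>>> {"op": "send_rows", "data": {"rows": [{"dx": -20, "dy": 0, "dz": 0, "wx": 0, "wy": 0, "wz": 0, "claw": -1}, {"dx": -33, "dy": 0, "dz": 0, "wx": 0, "wy": 0, "wz": 0, "claw": -1}, {"dx": -38, "dy": 0, "dz": 0, "wx": 0, "wy": 0, "wz": 0, "claw": -1}, {"dx": -43, "dy": 0, "dz": 0, "wx": 0, "wy": 0, "wz": 0, "claw": -1}, {"dx": -48, "dy": 0, "dz": 0, "wx": 0, "wy": 0, "wz": 0, "claw": -1}, {"dx": -53, "dy": 0, "dz": 0, "wx": 0, "wy": 0, "wz": 0, "claw": -1}, {"dx": -58, "dy": 0, "dz": 0, "wx": 0, "wy": 0, "wz": 0, "claw": -1}, {"dx": -63, "dy": 0, "dz": 0, "wx": 0, "wy": 0, "wz": 0, "claw": -1}]}}

```text
clock: 4.55
position: [0.4479, -0.0103, 0.1449]
tool_rot: [[-0.993, -0.115, 0.0], [-0.115, 0.993, -0.0], [-0.0, -0.0, -1.0]]
ft_force: [0.3, -0.5, 0.3]
finger_gap: 0.007
grip_force: 0.1
```

>>> {"op": "send_rows", "data": {"rows": [{"dx": -4, "dy": 0, "dz": 0, "wx": 0, "wy": 0, "wz": 0, "claw": -1}, {"dx": -8, "dy": 0, "dz": 0, "wx": 0, "wy": 0, "wz": 0, "claw": -1}, {"dx": -12, "dy": 0, "dz": 0, "wx": 0, "wy": 0, "wz": 0, "claw": -1}, {"dx": -16, "dy": 0, "dz": 0, "wx": 0, "wy": 0, "wz": 0, "claw": -1}, {"dx": -20, "dy": 0, "dz": 0, "wx": 0, "wy": 0, "wz": 0, "claw": -1}, {"dx": -24, "dy": 0, "dz": 0, "wx": 0, "wy": 0, "wz": 0, "claw": -1}, {"dx": -26, "dy": 0, "dz": 0, "wx": 0, "wy": 0, "wz": 0, "claw": -1}, {"dx": -26, "dy": 0, "dz": 0, "wx": 0, "wy": 0, "wz": 0, "claw": -1}]}}

```text
clock: 5.35
position: [0.4737, -0.0073, 0.1447]
tool_rot: [[-0.993, -0.115, 0.0], [-0.115, 0.993, -0.0], [-0.0, -0.0, -1.0]]
ft_force: [-0.0, -0.4, 0.0]
finger_gap: 0.008
grip_force: 0.0
```

```bash
python3 - <<'E'
from h import *
p,d=eyes.read_camera('side'); cv2.imwrite('pics/side3.png',cv2.resize(p[120:400,150:450,::-1],None,fx=2,fy=2))
s=observe(); print(s['clock'],np.round(s['position'],4),s['ft_force'])
E
```

```text
5.4 [ 0.4734 -0.0073  0.1447] [ 0.54832368  0.27056812 -0.43137205]
```

View pics/side3.png

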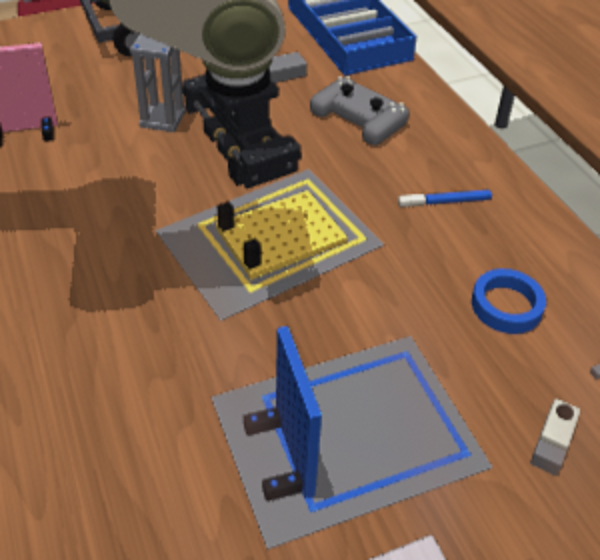

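Yellow now lies flat inside its tape at (285,230), feet up. Next is blue.

>>> {"op": "send_rows", "data": {"rows": [{"dx": 20, "dy": 0, "dz": -40, "wx": 0, "wy": 0, "wz": 0, "claw": -1}, {"dx": 148, "dy": -291, "dz": -70, "wx": 0, "wy": 0, "wz": 12, "claw": -1}, {"dx": 148, "dy": -291, "dz": -70, "wx": 0, "wy": 0, "wz": 12, "claw": -1}, {"dx": 148, "dy": -291, "dz": -70, "wx": 0, "wy": 0, "wz": 12, "claw": -1}, {"dx": 148, "dy": -291, "dz": -70, "wx": 0, "wy": 0, "wz": 12, "claw": -1}, {"dx": 148, "dy": -291, "dz": -70, "wx": 0, "wy": 0, "wz": 12, "claw": -1}, {"dx": 148, "dy": -291, "dz": -70, "wx": 0, "wy": 0, "wz": 12, "claw": -1}, {"dx": 148, "dy": -291, "dz": -70, "wx": 0, "wy": 0, "wz": 12, "claw": -1}]}}

```text
clock: 6.2
position: [0.3584, -0.317, 0.2151]
tool_rot: [[-0.995, 0.098, 0.0], [0.098, 0.995, -0.001], [-0.0, -0.001, -1.0]]
ft_force: [-0.1, 0.4, -0.4]
finger_gap: 0.004
grip_force: 0.0
```

```bash
python3 - <<'E'
from h import *
s=observe(); print(s['clock'],np.round(s['position'],4),np.round(s['tool_rot'],3).tolist())
tool((.36,-.313,.145))
E
```

```text
6.2 [ 0.3584 -0.317   0.2151] [[-0.995, 0.098, 0.0], [0.098, 0.995, -0.001], [-0.0, -0.001, -1.0]]
(0.36, -0.313, 0.145) -> [-1.  4. 70.]
```

>>> {"op": "send_rows", "data": {"rows": [{"dx": 0, "dy": 0, "dz": 40, "wx": 0, "wy": 0, "wz": 0, "claw": -1}, {"dx": 0, "dy": 0, "dz": 70, "wx": 0, "wy": 0, "wz": 0, "claw": -1}, {"dx": 0, "dy": 0, "dz": 70, "wx": 0, "wy": 0, "wz": 0, "claw": -1}, {"dx": -15, "dy": 0, "dz": 70, "wx": 0, "wy": 0, "wz": 0, "claw": -1}, {"dx": -27, "dy": 0, "dz": 70, "wx": 0, "wy": 0, "wz": 0, "claw": -1}, {"dx": -33, "dy": 0, "dz": 70, "wx": 0, "wy": 0, "wz": 0, "claw": -1}, {"dx": -37, "dy": 0, "dz": 70, "wx": 0, "wy": 0, "wz": 0, "claw": -1}, {"dx": -40, "dy": 0, "dz": 70, "wx": 0, "wy": 0, "wz": 0, "claw": -1}]}}

```text
clock: 7.0
position: [0.4, -0.3172, 0.1452]
tool_rot: [[-0.996, 0.094, 0.0], [0.094, 0.996, -0.0], [-0.0, -0.0, -1.0]]
ft_force: [0.4, -1.2, -0.6]
finger_gap: 0.008
grip_force: 0.0
```

>>> {"op": "send_rows", "data": {"rows": [{"dx": -4, "dy": 0, "dz": 0, "wx": 0, "wy": 0, "wz": 0, "claw": -1}, {"dx": -8, "dy": 0, "dz": 0, "wx": 0, "wy": 0, "wz": 0, "claw": -1}, {"dx": -12, "dy": 0, "dz": 0, "wx": 0, "wy": 0, "wz": 0, "claw": -1}, {"dx": -16, "dy": 0, "dz": 0, "wx": 0, "wy": 0, "wz": 0, "claw": -1}, {"dx": -20, "dy": 0, "dz": 0, "wx": 0, "wy": 0, "wz": 0, "claw": -1}, {"dx": -24, "dy": 0, "dz": 0, "wx": 0, "wy": 0, "wz": 0, "claw": -1}, {"dx": -28, "dy": 0, "dz": 0, "wx": 0, "wy": 0, "wz": 0, "claw": -1}, {"dx": -32, "dy": 0, "dz": 0, "wx": 0, "wy": 0, "wz": 0, "claw": -1}]}}

```text
clock: 7.8
position: [0.4319, -0.3202, 0.1448]
tool_rot: [[-0.996, 0.094, -0.0], [0.094, 0.996, 0.0], [0.0, 0.0, -1.0]]
ft_force: [0.6, -0.2, -0.3]
finger_gap: 0.005
grip_force: 0.0
```

>>> {"op": "send_rows", "data": {"rows": [{"dx": -4, "dy": 0, "dz": 0, "wx": 0, "wy": 0, "wz": 0, "claw": -1}, {"dx": -8, "dy": 0, "dz": 0, "wx": 0, "wy": 0, "wz": 0, "claw": -1}, {"dx": -12, "dy": 0, "dz": 0, "wx": 0, "wy": 0, "wz": 0, "claw": -1}, {"dx": -16, "dy": 0, "dz": 0, "wx": 0, "wy": 0, "wz": 0, "claw": -1}, {"dx": -16, "dy": 0, "dz": 0, "wx": 0, "wy": 0, "wz": 0, "claw": -1}, {"dx": -10, "dy": 0, "dz": -20, "wx": 0, "wy": 0, "wz": 0, "claw": -1}, {"dx": 20, "dy": 0, "dz": -60, "wx": 0, "wy": 0, "wz": 0, "claw": -1}, {"dx": 60, "dy": 0, "dz": -80, "wx": 0, "wy": 0, "wz": 0, "claw": -1}]}}

```text
clock: 8.6
position: [0.3719, -0.315, 0.2269]
tool_rot: [[-0.996, 0.093, 0.002], [0.092, 0.996, -0.003], [-0.002, -0.003, -1.0]]
ft_force: [0.7, -0.0, 0.7]
finger_gap: 0.007
grip_force: 0.0
```

```bash
cat > check.py <<'E'
from mats import *
import sys
tag=sys.argv[1]
MAT={'blue':(485.4,-316.1,np.radians(-1.32)),'yellow':(517,1.4,np.radians(10.28))}
for cam in ('scene','side'):
    p,d=eyes.read_camera(cam); W=cloud(cam,d); mats=MAT
    cv2.imwrite(f'pics/{tag}_{cam}.png',cv2.resize(p[120:400,150:450,::-1],None,fx=2,fy=2))
    for col,(X,Y,a) in MAT.items():
        x0,y0=X/1000-.2,Y/1000-.2
        # mat pose in this camera's own picture (cancels calibration offset)
        X,Y,a={('blue','scene'):(485.9,-317.1,np.radians(-1.32)),('blue','side'):(484.9,-315.1,np.radians(-1.32)),('yellow','scene'):(518,.4,np.radians(10.28)),('yellow','side'):(516.1,2.4,np.radians(10.29))}[col,cam]
        r=cv2.GaussianBlur(rect_img(mask(p,col)*255,cam,.015,x0,y0),(0,0),1.5).astype(float)/255
        def f(v):
            t=fill(poly(v,x0,y0,0,150,-55,55)).astype(float); b=fill(poly(v,x0,y0,-5,155,-60,60))-t
            return -(r*t).sum()+ (r*b).sum()
        s=differential_evolution(f,[(X-100,X-20),(Y-40,Y+40),(a-.25,a+.25)],seed=1,maxiter=80,popsize=12,tol=1e-6).x
        C=np.array([[0,-55],[0,55],[150,-55],[150,55]]);k,q=np.cos(s[2]),np.sin(s[2]);C=C@np.array([[k,q],[-q,k]])+s[:2]-[X,Y]
        k,q=np.cos(a),np.sin(a); C=C@np.array([[k,-q],[q,k]])
        m=(mask(p,col)>0)&(abs(W[...,0]-X/1000)<.13)&(abs(W[...,1]-Y/1000)<.1)
        print(cam,col,'corners in mat',C.round(1).tolist(),'yaw',np.degrees(s[2]-a).round(2),'fit',round(-f(s)/16500,2),'z98',np.percentile(W[m][:,2],98).round(3))
s=observe(); print(s['clock'],np.round(s['position'],4),np.round(s['tool_rot'],3).tolist())
E
python3 check.py after
```

```text
scene blue corners in mat [[-58.0, -48.9], [-49.5, 60.8], [91.5, -60.6], [100.1, 49.1]] yaw -4.47 fit 0.91 z98 0.02
scene yellow corners in mat [[-57.2, -48.4], [-48.4, 61.2], [92.3, -60.4], [101.1, 49.3]] yaw -4.59 fit 0.92 z98 0.02
side blue corners in mat [[-62.6, -63.2], [-56.2, 46.6], [87.1, -72.0], [93.6, 37.8]] yaw -3.37 fit 0.89 z98 0.019
side yellow corners in mat [[-35.5, -88.1], [-39.4, 21.9], [114.4, -82.7], [110.5, 27.2]] yaw 2.03 fit 0.55 z98 0.019
8.7 [ 0.3697 -0.3146  0.2276] [[-0.995, 0.096, 0.002], [0.096, 0.995, -0.004], [-0.002, -0.004, -1.0]]
```

View pics/after_side.png

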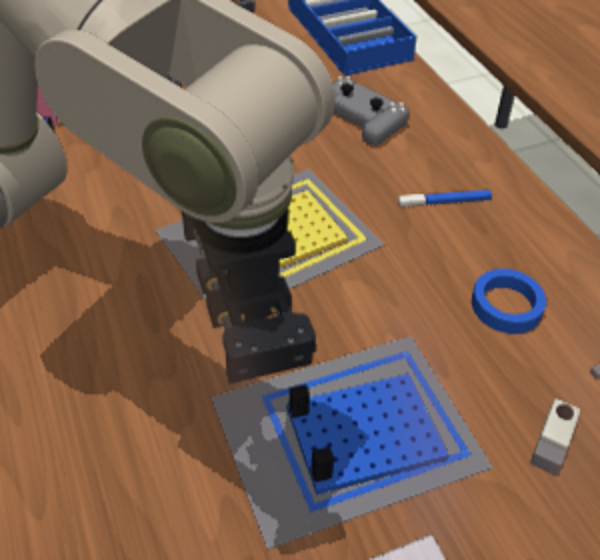

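Both panels are down, blue at (370,430) with its tape visible around it. I'll clear the arm and check the margins closely.

>>> {"op": "send_rows", "data": {"rows": [{"dx": 30, "dy": 0, "dz": -120, "wx": 0, "wy": 0, "wz": 0, "claw": -1}, {"dx": 30, "dy": 0, "dz": -120, "wx": 0, "wy": 0, "wz": 0, "claw": -1}, {"dx": 60, "dy": -100, "dz": -120, "wx": 0, "wy": 0, "wz": 0, "claw": -1}, {"dx": 60, "dy": -100, "dz": -120, "wx": 0, "wy": 0, "wz": 0, "claw": -1}, {"dx": 150, "dy": -160, "dz": -120, "wx": 0, "wy": 0, "wz": 0, "claw": -1}, {"dx": 150, "dy": -160, "dz": -120, "wx": 0, "wy": 0, "wz": 0, "claw": -1}, {"dx": 150, "dy": -160, "dz": -120, "wx": 0, "wy": 0, "wz": 0, "claw": -1}, {"dx": 150, "dy": -160, "dz": -120, "wx": 0, "wy": 0, "wz": 0, "claw": -1}]}}

```text
clock: 9.5
position: [0.2064, -0.4607, 0.344]
tool_rot: [[-0.995, 0.097, -0.0], [0.097, 0.995, 0.001], [0.0, 0.001, -1.0]]
ft_force: [-0.7, 0.5, 0.7]
finger_gap: 0.003
grip_force: 0.0
```

```bash
python3 check.py clear; python3 - <<'E'
from mats import *
from scipy.ndimage import label
o=[]
for cam in ('side','scene'):
    p,d=eyes.read_camera(cam); z=np.load(f'first_{cam}.npz')
    # rectified tiles of each field at mat-plane height with tape outer edge drawn
    for col,X,Y,a in (('blue',485.4,-316.1,-1.32),('yellow',517,1.4,10.28)):
        r=rect_img(p,cam,.003,X/1000-.2,Y/1000-.2)[80:320,80:340]
        o.append(cv2.resize(r[...,::-1],None,fx=1.5,fy=1.5,interpolation=cv2.INTER_CUBIC))
cv2.imwrite('pics/rect.png',cv2.resize(np.vstack([np.hstack(o[:2]),np.hstack(o[2:])]),(650,600)))
# anything else moved?
for cam in ('scene',):
    p,d=eyes.read_camera(cam); W=cloud(cam,d); W0=cloud(cam,np.load(f'first_{cam}.npz')['d'])
    for n in ('tower','gamepad','tape_roll','battery','motor','marker'):
        r=eyes.recognise(cam,n); print(n,np.round(r[0]['box']) if r else None)
E
```

```text
scene blue corners in mat [[-57.0, -49.3], [-48.6, 60.4], [92.5, -60.8], [101.0, 48.9]] yaw -4.41 fit 0.91 z98 0.02
scene yellow corners in mat [[-57.1, -48.3], [-48.4, 61.4], [92.4, -60.1], [101.1, 49.5]] yaw -4.54 fit 0.92 z98 0.02
side blue corners in mat [[-63.8, -62.1], [-55.2, 47.5], [85.7, -73.9], [94.4, 35.8]] yaw -4.51 fit 0.89 z98 0.019
side yellow corners in mat [[-64.5, -65.7], [-61.7, 44.2], [85.5, -69.5], [88.2, 40.5]] yaw -1.44 fit 0.87 z98 0.02
9.6 [ 0.2083 -0.4594  0.3445] [[-0.996, 0.094, 0.0], [0.094, 0.996, 0.001], [-0.0, 0.001, -1.0]]
tower [340. 250.  28.  53.]
gamepad [211. 284.  59.  46.]
tape_roll [156. 216.  28.  26.]
battery [282. 323.  34.  33.]
motor [154. 184.  15.  21.]
marker [172. 260.  42.  16.]
```

View pics/rect.png

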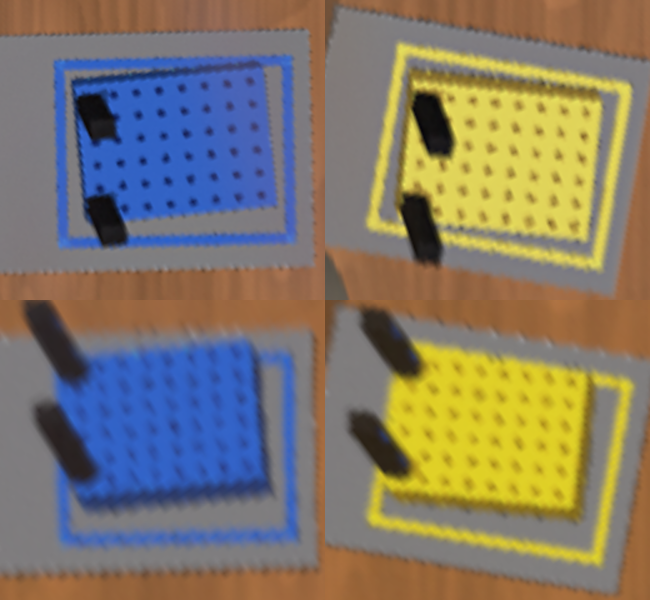

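View pics/clear_side.png

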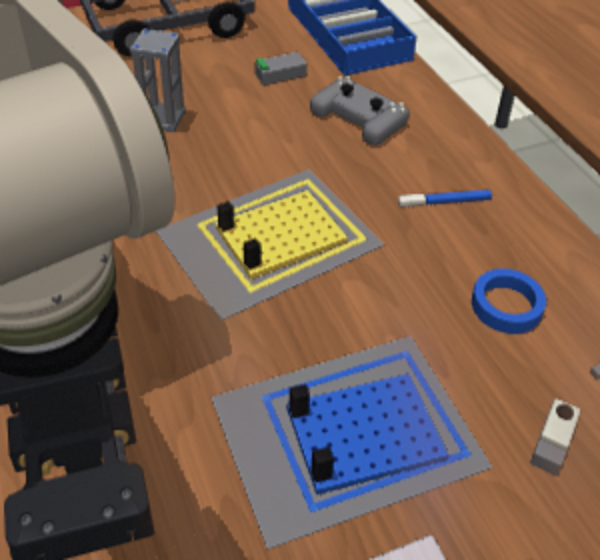

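```bash
python3 - <<'E'
from mats import *
p,d=eyes.read_camera('side')
c=eyes.calibration('side'); X,Y,a=484.9,-315.1,np.radians(-1.32)
# rectify in mat frame, 5 px/mm : mat x 20..130, y -95..-15
k,s=np.cos(a),np.sin(a); T=np.array([[k,-s,X],[s,k,Y],[0,0,1]])@np.array([[.2,0,20],[0,.2,-95],[0,0,1]]); T[:2]/=1000
K=np.array([[c['fx'],0,c['cx']],[0,c['fy'],c['cy']],[0,0,1]]);R=np.array(c['R'])
H=K@np.stack([R[:,0],R[:,1],R[:,2]*.003+c['t']],1)@T
r=cv2.warpPerspective(p,np.linalg.inv(H),(550,400),flags=cv2.INTER_CUBIC)
for y in (-75,-67): cv2.line(r,(0,(y+95)*5),(550,(y+95)*5),(255,0,0),1)
cv2.line(r,(475,0),(475,400),(255,0,0),1)
cv2.imwrite('pics/corner.png',r[...,::-1])
E
```

```text
(no output)
```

View pics/corner.png

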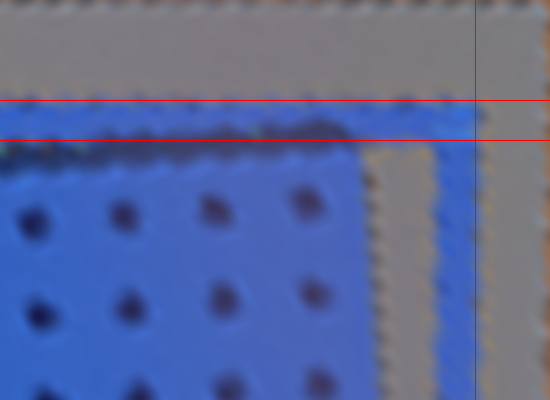

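The close-up shows the blue panel's tightest corner at (350,122) and the tape's outer edge at row 100. That leaves about 4 mm, with tape still visible between them. The yellow margins are larger and the other things haven't moved, so I'm handing in.

```bash
python3 -c "
from station import order; print(order.finish_job())"
```

```text
the job is handed in; nothing more can be done
None
```

I pushed both panels over; each lies flat on its front inside the tape of its own colour (tightest margin about 4 mm, on blue). The tower and the other things are where they were, and the job is handed in, with no verdict shown.

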